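# Set the length slide to the red stop

### The arm

A 6-joint arm with a two-finger parallel gripper is mounted at the origin on the work surface. World frame = base frame: x ahead of the robot, y to its left, z up, the work surface at z = 0. Lengths are in m, angles in rad, forces in N, time in s.
With the tool pointing down it reaches from about 0.35 to 0.85 m from the base axis. Payload 8.1 kg.
Tool frame: the origin (TCP) lies at the very end of the fingers, on their centre line; the grasp point (between the pads) lies robot.grip_point_offset behind it (robot.grip_point_offset is the distance from the TCP to the grasp point, in m); z points along the fingers, y is the line along which they close (so a half turn about z gives the same grasp; the last joint's range is limited). The gripper opens to 93 mm and grips with 3 to 60 N. Pads are 15 mm wide; open, the fingers measure 128 mm over their backs; the gripper's body (75 mm by 188 mm) begins 65 mm behind the grasp point.
Start: joints at [-0.085, 0.13, 1.488, -0, 1.523, -0.085], TCP at [0.6, 0, 0.219] pointing down, gripper open.
Joint ranges: [-2.96, 2.96], [-0.89, 2.26], [0.02, 2.5], [-1.34, 4.48], [0, 2.73], [-2.66, 2.66]. Speed limits (rad/s): [2.39, 2.39, 2.79, 3.14, 3.14, 3.14].

### API

Orientations are given as a rotation vector (axis times angle).
In Python, from plant import robot, eyes gives the robot as it stands. The module is installed in compiled form; this text tells all that it offers.
- The arm moves only by the tool apply_moves, never from a script. Its argument "steps" is one flat list of numbers, 7 for each row, row after row: the shift along the tool's x, y, z in units of 30 mm (1.0 is 30 mm), then the turn, a rotation vector about the tool's x, y, z in units of 6 degrees (1.0 is 6 degrees), then the opening in per cent of the stroke, from 0 (shut) to 100 (fully open). In form: [dx, dy, dz, ax, ay, az, fingers, dx, dy, dz, ax, ay, az, fingers, ...]. A call has 1 to 12 rows; each row shifts and turns the commanded pose from where the row before left it, along the tool's axes as they then stand; what a row does not reach is not made up. A row lasts 1/12 s, in which the tool goes at most 41.7 mm and 7.16 degrees, less where a joint would pass 70% of its speed; a pose out of reach is approached as far as the arm can. A call is refused whole if a number of a shift passes 1 or a number of a turn 1, either way. A call with a gripper value outside its range is refused whole. The fingers move at their own pace and stop on an object; "grip_force" is the grip in N (left out, the last holds). Time passes only in rows, so rows that do not move let the fingers close. It gives the time, the measured TCP pose, the force, the opening and the grip force at its end, in the units of the state.
- robot.read_state(): the state, without advancing time (a new reading comes with each control period).
- eyes.read_camera(name): name is "scene" or "side" or "wrist"; returns the picture (400x640x3 uint8, red, green, blue); there is no depth.
- eyes.calibration(name): a dict with "K" (3x3 intrinsics, pixels), "R" (3x3) and "t" (3): a world point X has camera coordinates R X + t. Camera axes: x right, y down, z forward; pixel columns grow to the right and rows downward; lengths in m; the calibration is good to about 2 mm. The wrist camera is an equidistant fisheye: a pixel r from the principal point sees the ray r / f radians off the axis. A picture is of the moment at which its call begins: read the wrist's pose just before it. calibration takes no time and is no camera call; for the wrist camera it gives the pose at the moment of the call.
- robot.close_job(): hands the job in; it is judged then, once.
Trained networks look in the newest picture that a camera, given by its name, has taken for a name from the list of things; names that differ only in an ending like _2 or _b are one class to them, and where a whole thing is asked for, a point or a joint stands for the part that bears it (a point fixed in the world has none). Each returns a list of dicts, best first, with "conf" (0 to 1); they miss things now and then, are a little off and sometimes report something else, mostly with a low value. They report only what shows in the picture. A call takes as long as a camera call.
- eyes.search_frame(camera, thing): "rect" ([left, top, width, height] in pixels, round what is visible of it).
- eyes.place_of(camera, thing): "xy" ([column, row] in pixels: a listed point, or the origin of a listed thing).
The state is a dict: "t": time; "q": joint angles; "dq": joint speeds; "joint_torque": joint torques, N m; "tool_pos": TCP position; "orientation": TCP orientation; "force": force on the tool from outside, world axes, zero at the start; "wrist_torque": the same for the moment, N m; "opening": finger opening in m; "gripper_force": force on a finger pad.
Only numpy, scipy, OpenCV 4.12 (cv2) and the standard library are available. Lean on these libraries where they do the work, as an engineer would, in place of code of your own. Each camera call takes 0.05 s, during which the arm holds its last target. There are 200 camera calls.

### The job

Set the rod-cutting station for the next batch: with a fingertip press down the green pad in the middle of the length slide to free its brake and, keeping it pressed, push the slide along the rail until it rests against the red stop, without ramming it. Then let the pad come up so that the brake holds the slide there. Never drag the slide against its brake, and leave everything else on the bench where it is.

Things in the scene. Friction and masses are not known exactly. Their poses are not given: they have to be found in the camera images.
- station: the cutting station, screwed to the table: grey base plate with an aluminium T-slot rail 460 mm long, 60 mm wide, top face 52 mm above the table; a blue mitre box, 72 mm tall, stands past the rail's -y end. Origin on the table under the rail's middle; y axis along the rail (to the robot's left at yaw 0), x across it, away from the robot
- slide_mid (a point): middle of the length slide at the height of the rail's top face: a black carriage captive on the rail, 92 mm along it, 70 mm across. At each end stands a raised block, 18 mm thick along the rail, to 34 mm above the rail; between them a 56 mm well, open at both sides, holds the green pad. A steel paddle on it reaches 100 mm towards the robot, below the rail's top. Pad down, it runs with 1 to 2 N
- pad_top (a point): middle of the top face of the green brake pad, 52 mm across the rail x 50 mm along it, level. At rest its top is 22 mm above the rail's top face (74 mm above the table) and 12 mm below the tops of the end blocks. It is the middle of the slide and travels with it
- brake (a joint): how far the green pad is pressed down, m: 0 at rest (brake holding), 0.005 fully down on a solid end. The spring gives about 14 N at the start of the travel and 17 N fully down. With the pad up the brake holds the slide against 10 to 15 N; it is quite free once the pad is 1 mm down
- slide (a joint): position of the slide along the rail, m, from the rail's middle, growing along the station's +y; ends at -0.16 and 0.16
- stop_red: the red stop: a block clamped across the rail, 24 mm along the rail, 30 mm tall above the rail's top face (a black thumb knob on it to 46 mm), immovable. Origin at its middle, at the height of the rail's top face. It may stand on either side of the slide. When slide and stop touch, their middles are 58 mm apart
- stop_grey: the dark grey stop, of the same shape, on the other side of the slide; not the one wanted. Origin as for the red one
- hacksaw: hacksaw lying flat behind the rail, orange handle, about 360 x 110 x 24 mm; origin on the table under its middle
- spray_can: blue and white spray can standing on the table, 58 mm across, 160 mm tall, back left of the station; origin at its foot
- stud_bin: small red open bin of cut studs, 120 x 90 x 55 mm, beyond the rail's left end; origin at its foot
- bolt: steel hex bolt standing on its head, 27 mm across the head, 70 mm tall, between robot and rail; origin at its foot
- coupler: brass hexagonal coupling nut standing on end, 30 mm across, 40 mm tall, between robot and rail; origin at its foot
- tape: yellow and black tape measure standing on edge, 72 x 36 x 66 mm, behind the rail's right part; origin at its foot

How it is judged:
On the way, in this order (a step that is already met when the one before it is completed fails the run):
1. the green pad is pressed down by the fingers while the slide still stands where it was (value of joint brake above 0.0015 m and distance of slide_mid from where it was at the start of the episode below 0.01 m and contact force between the fingers and brake above 3 N), for 0.05 s.
2. the slide comes against the red stop with the pad still held down (horizontal distance between slide_mid and stop_red below 0.06 m and value of joint brake above 0.001 m), for 0.05 s.
At the end, for the whole second after the job is handed in: the slide stands against the red stop (middles no more than 60 mm apart, so a gap under about 2 mm), at rest, with its green pad up again (less than 0.8 mm down) and the brake holding (horizontal distance between slide_mid and stop_red below 0.06 m and value of joint brake below 0.0008 m and velocity of joint slide between -0.005 and 0.005 m/s); the robot touches nothing.
It fails at once if the slide is dragged against its brake: it moves faster than 5 mm/s with the pad less than 0.3 mm down, once it is over 3 mm from its start and not yet within 4 mm of the stop (value of joint brake below 0.0003 m and distance of slide_mid from where it was at the start of the episode above 0.003 m and horizontal distance between slide_mid and stop_red above 0.062 m and (velocity of joint slide above 0.005 m/s or velocity of joint slide below -0.005 m/s)).
It fails at once if the red stop is rammed (over 60 N between slide and stop) (contact force between slide and stop_red above 60 N).
It fails at once if something else on the bench is shifted by more than 20 mm, lifted or carried off (distance of any of hacksaw, spray_can, stud_bin, bolt, coupler, tape from where it was at the start of the episode above 0.02 m).
It also fails if it takes over 35 s, if anything falls off the work surface, if the arm or the gripper's body presses on something with over 40 N, if the wrist force passes 120 N, or if a joint passes its speed limit or range.

## Working session

There is one attempt and no reset: what is moved stays moved. The work goes in short steps, Python scripts to look and compute and a tool call to move; the robot and the scene stay as the last step left them, time stands still between calls to the robot, and variables do not carry over. Pictures are saved under pics/ and viewed, at most 10 in all, crops included, and the job is handed in when it is done.

Besides the shell and the picture viewer there is one more tool, called after "Request:" by a JSON object that holds its "op" and its "data". apply_moves: Moves the arm, as the interface text tells. Its arguments: {"type":"object","properties":{"steps":{"type":"array"},"grip_force":{"type":"number"}},"required":["steps"]}

```bash
mkdir -p pics
cat > h.py <<'E'
import numpy as np, cv2
from plant import robot, eyes
from scipy.spatial.transform import Rotation as Ro
def ray(cam,px):
    c=eyes.calibration(cam);K,R,t=map(np.array,(c["K"],c["R"],c["t"]))
    d=np.linalg.inv(K)@np.array([px[0],px[1],1.])
    if cam=="wrist":
        r=np.hypot(d[0],d[1]); d=np.array([d[0]/r*np.sin(r),d[1]/r*np.sin(r),np.cos(r)]) if r>0 else d
    return -R.T@t, R.T@d
def onz(cam,px,z):
    o,d=ray(cam,px); return o+d*(z-o[2])/d[2]
def snap(cam,name):
    im=eyes.read_camera(cam); cv2.imwrite(f"pics/{name}.png",im[:,:,::-1]); return im
E
python3 - <<'E'
from h import *
Z=dict(pad_top=.074,slide_mid=.052,stop_red=.052,stop_grey=.052,station=0,bolt=0,coupler=0,spray_can=0,tape=0,hacksaw=0,stud_bin=0)
s=robot.read_state();print(s["t"],s["tool_pos"],s["orientation"],s["force"],s["opening"],robot.grip_point_offset)
for cam in("scene","side","wrist"):
    snap(cam,cam+"0")
    for k,z in Z.items():
        if cam=="side" and k in("hacksaw","tape","spray_can","stud_bin"):continue
        for r in eyes.place_of(cam,k)[:1]: print(cam,k,round(r["conf"],2),np.round(r["xy"]),np.round(onz(cam,r["xy"],z),4))
print(robot.read_state()["t"])
a=cv2.imread("pics/scene0.png");b=cv2.imread("pics/side0.png")
E
```

```text
0.0 [5.99448169e-01 7.35673658e-05 2.17617024e-01] [-2.22048223e+00 -2.22048894e+00  1.78192148e-03] [ 0.87658669 -0.02323122  0.1116288 ] 0.0929969786823569 0.0188
scene pad_top 0.59 [313. 187.] [0.541  0.0463 0.074 ]
scene slide_mid 0.56 [311. 194.] [0.5421 0.0395 0.052 ]
scene stop_red 0.6 [363. 172.] [0.5006 0.1976 0.052 ]
scene stop_grey 0.56 [259. 220.] [ 0.5931 -0.1053  0.052 ]
scene station 0.88 [305. 210.] [0.5463 0.0201 0.    ]
scene bolt 0.58 [295. 171.] [0.3895 0.0251 0.    ]
scene coupler 0.54 [260. 183.] [ 0.4121 -0.08    0.    ]
scene spray_can 0.6 [437. 208.] [0.635  0.3634 0.    ]
scene tape 0.59 [236. 282.] [ 0.723  -0.1852  0.    ]
scene hacksaw 0.57 [342. 253.] [0.7094 0.0768 0.    ]
scene stud_bin 0.8 [415. 163.] [0.455  0.3762 0.    ]
side pad_top 0.47 [340. 196.] [0.5451 0.0478 0.074 ]
side slide_mid 0.63 [321. 245.] [0.5059 0.1855 0.052 ]
side stop_red 0.83 [316. 246.] [0.5139 0.1921 0.052 ]
side stop_grey 0.62 [356. 169.] [ 0.5885 -0.1027  0.052 ]
side station 0.94 [341. 219.] [0.5504 0.0321 0.    ]
side bolt 0.83 [404. 243.] [0.3917 0.0385 0.    ]
side coupler 0.8 [415. 212.] [ 0.4164 -0.0816  0.    ]
wrist pad_top 0.76 [265. 142.] [0.5442 0.0487 0.074 ]
wrist slide_mid 0.95 [268. 139.] [0.5438 0.0496 0.052 ]
wrist stop_red 0.57 [236.  18.] [0.5068 0.1888 0.052 ]
wrist stop_grey 0.59 [400. 297.] [ 0.7027 -0.1468  0.052 ]
wrist station 0.59 [278. 147.] [0.5474 0.0368 0.    ]
wrist bolt 0.78 [166. 154.] [0.3914 0.0331 0.    ]
wrist coupler 0.91 [192. 230.] [ 0.4202 -0.0746  0.    ]
wrist tape 0.96 [399. 297.] [ 0.7166 -0.1797  0.    ]
1.6
```

View pics/wrist0.png

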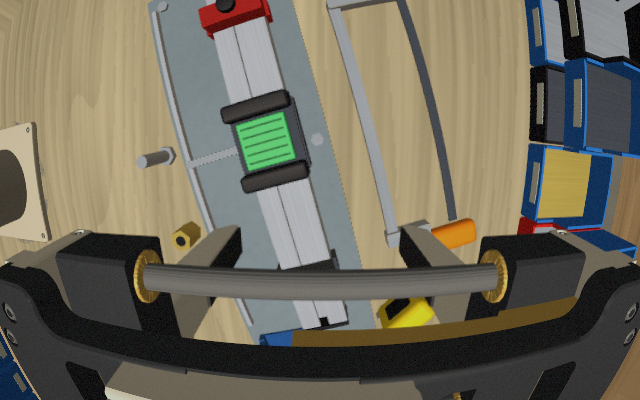

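View pics/scene0.png

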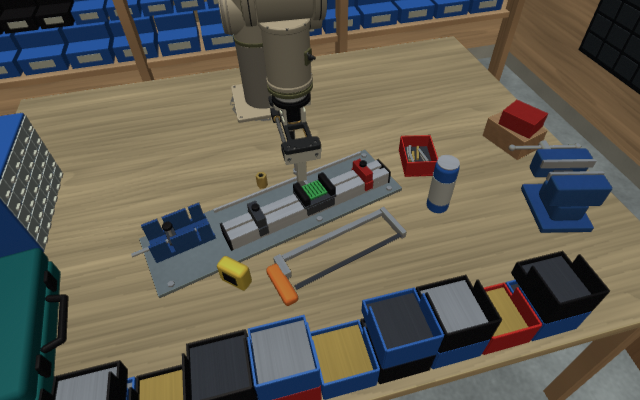

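The wrist picture shows the slide and pad at (265,140), and the red stop at (236,18), up the rail to the robot's left. The bolt is at (155,157) and the coupler at (186,236), both clear of the path. The scene picture agrees. The rail's yaw is about 15.5° and the travel about 90 mm. I'll move above the pad with the fingers closing.

Request:
{"op": "apply_moves", "data": {"steps": [0.32,-0.37,0.6,0,0,0,0,0.32,-0.37,0.6,0,0,0,0,0.32,-0.37,0.6,0,0,0,0,0.32,-0.37,0.6,0,0,0,0,0.32,-0.37,0.6,0,0,0,0,0,0,0,0,0,-0.87,0,0,0,0,0,0,-0.87,0,0,0,0,0,0,-0.87,0,0,0,0,0,0,0,0,0,0,0,0,0,0,0], "grip_force": 20}}

```text
t: 2.43
tool_pos: [0.5446, 0.048, 0.1287]
orientation: [1.902, 2.501, 0.0]
force: [-0.4, 0.6, -0.1]
opening: 0.0308
gripper_force: 0.0
```

Run:
```python
from h import *
s=robot.read_state();print(s["t"],s["tool_pos"],s["orientation"],s["force"],s["opening"])
R=Ro.from_rotvec(s["orientation"]).as_matrix();print(R.round(3))
im=snap("wrist","wrist1")
for k,z in dict(pad_top=.074,slide_mid=.052,stop_red=.052,stop_grey=.052).items():
    for r in eyes.place_of("wrist",k)[:1]:
        p=onz("wrist",r["xy"],z); print(k,round(r["conf"],2),np.round(r["xy"]),p.round(4),"tool",(R.T@(p-s["tool_pos"])).round(4))
# green pixels on pad plane
h=cv2.cvtColor(im,cv2.COLOR_RGB2HSV);m=cv2.inRange(h,(45,90,80),(85,255,255))
n,l,st,c=cv2.connectedComponentsWithStats(m);i=1+st[1:,4].argmax()
P=np.array([onz("wrist",(x,y),.074)for y,x in np.argwhere(l==i)])
Q=(P-s["tool_pos"])@R; print("green tool-frame ranges",np.percentile(Q,[1,99],axis=0).round(4),cv2.minAreaRect((P[:,:2]*1000).astype(np.float32)))
```

```text
2.4333 [0.54456693 0.04803533 0.12873383] [1.90152856e+00 2.50061402e+00 1.38613763e-04] [-0.36626824  0.56662094 -0.12226313] 0.030841739195679112
[[-0.267  0.964  0.   ]
 [ 0.964  0.267  0.   ]
 [-0.     0.    -1.   ]]
pad_top 0.76 [321. 212.] [0.5451 0.0493 0.074 ] tool [0.0011 0.0009 0.0547]
slide_mid 0.63 [321. 204.] [0.5448 0.05   0.052 ] tool [0.0018 0.0007 0.0767]
stop_red 0.94 [320.  22.] [0.505  0.1915 0.052 ] tool [0.1488 0.0002 0.0767]
stop_grey 0.5 [321. 213.] [0.5468 0.0427 0.052 ] tool [-0.0057  0.0007  0.0767]Traceback (most recent call last):
  File "<stdin>", line 11, in <module>
  File "h.py", line 11, in onz
    o,d=ray(cam,px); return o+d*(z-o[2])/d[2]
        ~~~^^^^^^^^
  File "h.py", line 5, in ray
    c=eyes.calibration(cam);K,R,t=map(np.array,(c["K"],c["R"],c["t"]))
ValueError: time passes only in moves, steps and waits
```

View pics/wrist1.png

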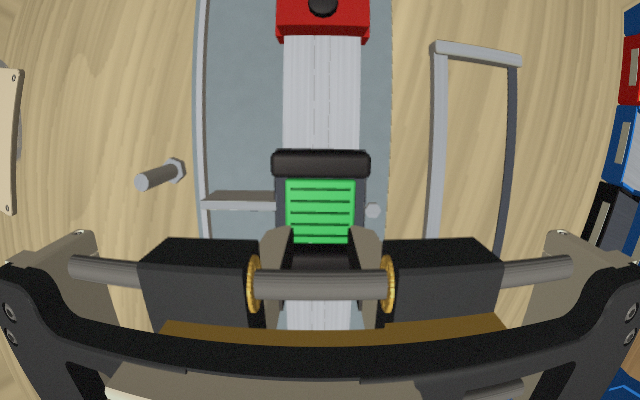

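The tool is now aligned with the rail: the pad (321,212), the front block (320,163) and the red stop (320,22) lie in one column. The remaining travel is about 90 mm. I'll finish closing, shift about 10 mm ahead of the pad's middle, and come down to just above the pad.

Request:
{"op": "apply_moves", "data": {"steps": [0.2,0,0,0,0,0,0,0.2,0,0,0,0,0,0,0,0,0,0,0,0,0,0,0,0.4,0,0,0,0,0,0,0.4,0,0,0,0,0,0,0.4,0,0,0,0,0,0,0.35,0,0,0,0,0,0,0,0,0,0,0,0,0,0,0,0,0,0]}}

```text
t: 3.43
tool_pos: [0.5401, 0.0594, 0.0805]
orientation: [-1.897, -2.501, 0.003]
force: [0.9, 0.8, -0.7]
opening: 0.0003
gripper_force: 0.0
```

Request:
{"op": "apply_moves", "data": {"steps": [0,0,0.1,0,0,0,0,0,0,0.07,0,0,0,0,0,0,0.05,0,0,0,0,0,0,0.05,0,0,0,0,0,0,0,0,0,0,0,0,0,0,0,0,0,0]}}

```text
t: 3.93
tool_pos: [0.5415, 0.0596, 0.0743]
orientation: [1.898, 2.503, 0.001]
force: [0.7, -0.1, 0.4]
opening: 0.0
gripper_force: 0.4
```

Request:
{"op": "apply_moves", "data": {"steps": [0,0,0.05,0,0,0,0,0,0,0.05,0,0,0,0,0,0,0,0,0,0,0,0,0,0,0,0,0,0]}}

```text
t: 4.27
tool_pos: [0.5418, 0.0595, 0.073]
orientation: [1.897, 2.503, 0.001]
force: [-7.3, -0.6, 15.8]
opening: 0.0003
gripper_force: 7.8
```

Request:
{"op": "apply_moves", "data": {"steps": [0,0,0.05,0,0,0,0,0,0,0.05,0,0,0,0,0,0,0,0,0,0,0,0,0,0,0,0,0,0]}}

```text
t: 4.6
tool_pos: [0.5418, 0.0594, 0.0702]
orientation: [1.897, 2.503, 0.001]
force: [-8.0, -0.8, 16.7]
opening: 0.0003
gripper_force: 8.6
```

Request:
{"op": "apply_moves", "data": {"steps": [0.04,0,0,0,0,0,0,0.08,0,0,0,0,0,0,0.1,0,0,0,0,0,0,0.1,0,0,0,0,0,0,0.1,0,0,0,0,0,0,0.1,0,0,0,0,0,0,0.1,0,0,0,0,0,0,0.1,0,0,0,0,0,0,0.08,0,0,0,0,0,0,0.04,0,0,0,0,0,0,0,0,0,0,0,0,0]}}

```text
t: 5.52
tool_pos: [0.5353, 0.0838, 0.0705]
orientation: [1.897, 2.502, 0.001]
force: [-7.3, -1.8, 17.7]
opening: 0.0008
gripper_force: 8.5
```

```bash
cat > look.py <<'E'
from h import *
import sys
s=robot.read_state();print(s["t"],s["tool_pos"].round(4) if hasattr(s["tool_pos"],"round") else s["tool_pos"],s["force"])
R=Ro.from_rotvec(s["orientation"]).as_matrix()
snap("wrist",sys.argv[1])
for k,z in dict(slide_mid=.052,pad_top=.07,stop_red=.052).items():
    for r in eyes.place_of("wrist",k)[:1]:
        p=onz("wrist",r["xy"],z); print(k,round(r["conf"],2),np.round(r["xy"]),p.round(4),"tool",(R.T@(p-s["tool_pos"])).round(4))
E
python3 look.py wrist2
```

```text
5.5167 [0.5353 0.0838 0.0705] [-7.29179137 -1.82881749 17.65669255]
stop_red 0.77 [321.  51.] [0.5059 0.1907 0.052 ] tool [0.1108 0.0005 0.0184]
```

View pics/wrist2.png

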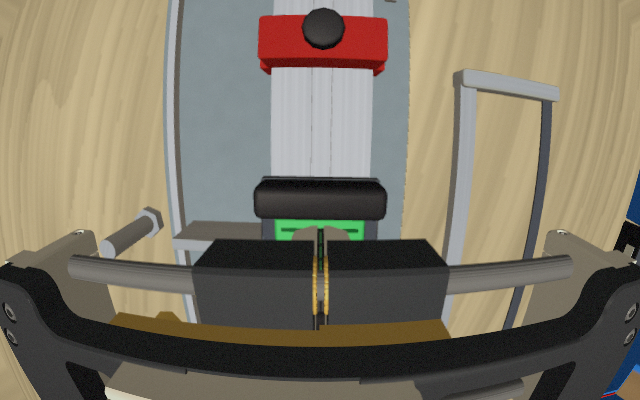

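The slide rides along with the finger: the front block is at (320,200), with a green strip showing between finger and block. The red stop is at (322,45), with about 63 mm to go.

Request:
{"op": "apply_moves", "data": {"steps": [0.07,0,0,0,0,0,0,0.15,0,0,0,0,0,0,0.2,0,0,0,0,0,0,0.2,0,0,0,0,0,0,0.2,0,0,0,0,0,0,0.2,0,0,0,0,0,0,0.2,0,0,0,0,0,0,0.2,0,0,0,0,0,0,0.15,0,0,0,0,0,0,0.08,0,0,0,0,0,0,0,0,0,0,0,0,0]}}

```text
t: 6.63
tool_pos: [0.5226, 0.1323, 0.0708]
orientation: [1.896, 2.502, 0.004]
force: [-5.2, -0.4, 17.0]
opening: 0.0002
gripper_force: 8.4
```

```bash
python3 look.py wrist3
```

```text
6.6333 [0.5226 0.1323 0.0708] [-5.1765155  -0.37072594 17.02219143]
pad_top 0.39 [321. 134.] [0.5064 0.1911 0.07  ] tool [0.061  0.0003 0.0008]
stop_red 0.56 [319. 131.] [0.5051 0.1916 0.052 ] tool [ 0.0619 -0.0008  0.0188]
```

View pics/wrist3.png

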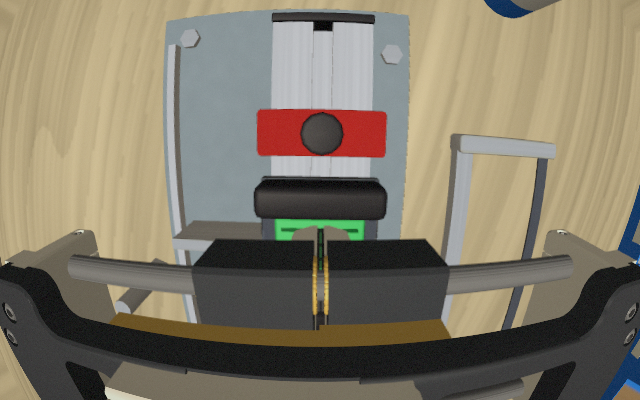

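The stop's front face is at row 157 and the block's front edge at row 180, so about 13 mm remains. I'll go on slowly.

Request:
{"op": "apply_moves", "data": {"steps": [0.05,0,0,0,0,0,0,0.07,0,0,0,0,0,0,0.07,0,0,0,0,0,0,0.05,0,0,0,0,0,0,0.03,0,0,0,0,0,0,0.03,0,0,0,0,0,0,0,0,0,0,0,0,0]}}

```text
t: 7.42
tool_pos: [0.5204, 0.1405, 0.0709]
orientation: [1.896, 2.501, 0.004]
force: [-5.5, -1.2, 16.6]
opening: 0.0003
gripper_force: 8.4
```

Request:
{"op": "apply_moves", "data": {"steps": [0.03,0,0,0,0,0,0,0.03,0,0,0,0,0,0,0.03,0,0,0,0,0,0,0.03,0,0,0,0,0,0]}}

```text
t: 7.75
tool_pos: [0.5196, 0.1438, 0.071]
orientation: [1.896, 2.501, 0.004]
force: [-4.2, -1.9, 17.1]
opening: 0.0006
gripper_force: 8.4
```

Request:
{"op": "apply_moves", "data": {"steps": [0.03,0,0,0,0,0,0,0.03,0,0,0,0,0,0,0.03,0,0,0,0,0,0]}}

```text
t: 8.0
tool_pos: [0.5189, 0.1464, 0.071]
orientation: [1.896, 2.501, 0.004]
force: [-4.3, -2.2, 16.6]
opening: 0.0006
gripper_force: 8.4
```

Request:
{"op": "apply_moves", "data": {"steps": [0.03,0,0,0,0,0,0,0.03,0,0,0,0,0,0,0,0,0,0,0,0,0]}}

```text
t: 8.25
tool_pos: [0.5187, 0.147, 0.071]
orientation: [1.895, 2.5, 0.002]
force: [-2.6, -7.5, 16.9]
opening: 0.0002
gripper_force: 8.3
```

```bash
python3 look.py wrist4; python3 -c "
import cv2;a=cv2.imread('pics/wrist4.png')[90:260,220:420];cv2.imwrite('pics/w4c.png',cv2.resize(a,None,fx=3.5,fy=3.5,interpolation=2))"
```

```text
8.25 [0.5187 0.147  0.071 ] [-2.5984885  -7.53783143 16.90977735]
stop_red 0.71 [320. 157.] [0.5061 0.1919 0.052 ] tool [ 0.0467 -0.0001  0.0189]
```

View pics/w4c.png

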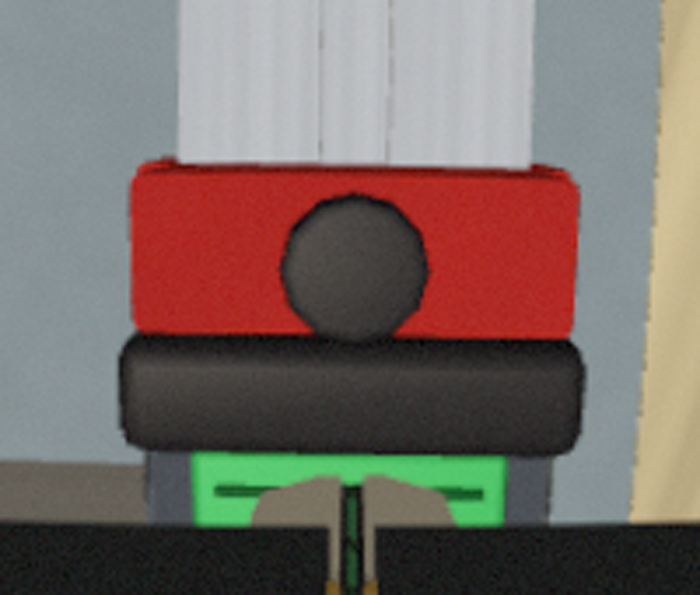

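The black block (crop rows 335–450) touches the red stop, and the along-rail force rose from 2 to 7.5 N, so there is contact. Now I'll lift straight up.

Request:
{"op": "apply_moves", "data": {"steps": [0,0,-0.07,0,0,0,0,0,0,-0.1,0,0,0,0,0,0,-0.2,0,0,0,0,0,0,-0.6,0,0,0,0,0,0,-1,0,0,0,0,0,0,-1,0,0,0,0,0,0,-1,0,0,0,0,0,0,0,0,0,0,0,0,0,0,0,0,0,0]}}

```text
t: 9.2
tool_pos: [0.5179, 0.1484, 0.1897]
orientation: [1.896, 2.501, 0.006]
force: [-0.2, 0.0, -0.5]
opening: 0.0008
gripper_force: 0.0
```

```bash
python3 look.py wrist5
```

```text
9.2 [0.5179 0.1484 0.1897] [-0.17218858  0.04843846 -0.5379206 ]
slide_mid 0.65 [319. 204.] [0.5182 0.1348 0.052 ] tool [-0.0132 -0.0041  0.1377]
pad_top 0.63 [319. 208.] [0.5173 0.1351 0.07  ] tool [-0.0126 -0.0048  0.1197]
stop_red 0.85 [315. 145.] [0.4981 0.19   0.052 ] tool [ 0.0454 -0.0085  0.1377]
```

View pics/wrist5.png

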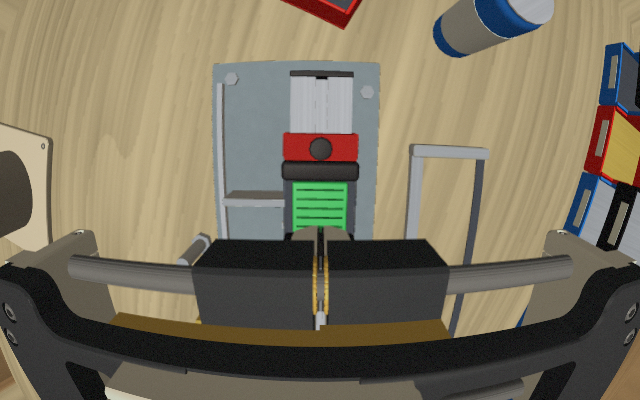

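The slide's black block (row 170) rests against the red stop (row 147). The pad is free, the measured middles are about 58.5 mm apart, and nothing else has moved.

```bash
python3 -c "
from plant import robot
print(robot.close_job())"
```

```text
the job is handed in; nothing more can be done
None
```

The job is handed in: the slide rests against the red stop with the pad released and the arm clear of it, and nothing else on the bench looked disturbed; no verdict came back from the judge.

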